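Level a rocking dilatometer base and lock its levelling foot

TASK

The dilatometer's black base rocks because its front-right levelling foot is screwed up too far. Loosen the slanted wing knob that locks that foot (its thread is left-handed, so it loosens clockwise), run the round levelling knob down until all four feet bear firmly on the table and share the weight, then do the wing knob up tight again. Do not shift the instrument or disturb the things around it.

Things in the scene. Friction and masses are not known exactly. Their poses are not given: they have to be found in the camera images.
- base: Instrument of 7 kg, loose on four feet: black plate 300 (x) x 270 (y) mm, top at z 40; front facing the robot; origin on the table under its centre, x to the back, y left, z up. Column behind the centre: 150 mm square to z 90, 90 mm square to z 195, tube to z 252. A clamp block along the front edge, x -145 to -95, y -135 to 25, top at z 70, carries both knobs. At the start it leans to the front right.
- level_screw (a joint): Levelling screw, rad, growing clockwise seen from above; 5 mm a turn, clockwise lowers knob and foot. At 0 the feet share the weight best (14 to 24 N each) and the knob's underside is 12 mm above the clamp block; about 1 rad either side one foot bears too little. Starts at -4.6 to -3.2. Turns with 0.07 N m and stays where left; held fast (over 2 N m) while the wing knob is tight.
- level_grip (a point): On the axis of the levelling knob, 14 mm above its underside: round knurled steel knob, 40 mm across, 24 mm tall, upright, at base x -120, y -105; it sinks with the screw. A washer 3 mm high, 40 mm across, lies under it on the clamp block; nothing else within 60 mm of its axis above the block. Frame z is its axis (up); the frame turns with it.
- lock_knob (a joint): Wing knob that locks the levelling screw, rad: 0 = fully tight (stop), 1.4 = fully loose (stop). Left-hand thread: grows, loosening, clockwise seen from the knob's outer end. The clamp lets go of the screw at about 0.45. Turns with 0.3 N m and stays where left. Starts tight, 0 to 0.05.
- lock_grip (a point): Middle of the wing: black bar 46 mm long (frame x), 12 thick (y), 26 high (z), from 15 mm below this point to 11 above; the boss's face, 34 mm across, is 27 mm below. Frame z is the knob's axis, out of the boss, leaning 30 degrees from vertical to base y (left). It turns with the knob: tight, its y is 0.7 rad anticlockwise (seen from the outer end) of base x; fully loose, 0.7 clockwise.
- foot_screw: Soft rubber pad of the levelling screw, 36 mm across, 10 mm high, 12 N/mm, under the plate's front-right corner; origin at the centre of its underside.
- foot_front: Fixed front-left foot, 36 mm across; origin at the centre of its underside (base x -120, y 105).
- foot_back_left: Fixed back-left foot, 36 mm across; origin at the centre of its underside (base x 120, y 105). At the start it hangs just clear of the table.
- foot_back_right: Fixed back-right foot, 36 mm across; origin at the centre of its underside (base x 120, y -105).
- table: The stainless steel table; its top is at height 0.
- jar: amber glass specimen jar with a cap, 48 mm across, 62 mm tall; a bystander
- driver: screwdriver with a black handle, 190 mm long, lying on the table; a bystander
- sample_box: open clear plastic sample tray, 120 x 85 x 32 mm; a bystander
- supply: black plug-in power supply, 95 x 70 x 36 mm; a bystander
- crucible: white ceramic crucible, 34 mm across, 36 mm tall, standing on the base plate; a bystander
- gauge: steel setting gauge, a disc 40 mm across and 12 mm high with a pin 46 mm tall in all; a bystander
- spanner: steel spanner, 150 mm long, lying on the table; a bystander

How it is judged:
By the outcome, as a careful person would: the job done as asked, in the order asked, and still so for the second after the job is handed in, with the robot touching nothing.
It also fails if it takes over 72 s, if anything falls off the work surface, if the arm or the gripper's body presses on something with over 40 N, if the wrist force passes 120 N, or if a joint passes its speed limit or range.

ROBOT

A 7-joint arm with a two-finger parallel gripper is mounted at the origin on the work surface. World frame = base frame: x ahead of the robot, y to its left, z up, the work surface at z = 0. Lengths are in mm, angles in rad, forces in N, time in s.
With the tool pointing down it reaches from about 425 to 1025 mm from the base axis. Payload 3.6 kg.
Tool frame: the origin (TCP) lies at the very end of the fingers, on their centre line; the grasp point (between the pads) lies r.grasp_offset behind it (r.grasp_offset is the distance from the TCP to the grasp point, in mm); z points along the fingers, y is the line along which they close (so a half turn about z gives the same grasp; the last joint's range is limited). The gripper opens to 85 mm and grips with 20 to 120 N. Pads are 22 mm wide; open, the fingers measure 114 mm over their backs; the gripper's body (76 mm by 85 mm) begins 54 mm behind the grasp point. The pads swing forward as they close: fully open they stand 13 mm farther back than shut.
Start: joints at [1.095, 0.591, 0.048, 1.609, -0.033, 0.943, -0.034], TCP at [270.803, -672.529, 231.302] pointing down, gripper open.
Joint ranges: [-2.69, 2.69], [-0.47, 2.24], [-1.27, 1.36], [0.19, 2.51], [-1.53, 4.68], [0.08, 2.07], [-3.09, 3.09]. Speed limits (rad/s): [2.57, 2.57, 3.14, 3.14, 3.14, 3.14, 3.14].

INTERFACE

Orientations are given as a unit quaternion [w, x, y, z].
In Python, from bench import r gives the robot as it stands.
- The arm moves only by the shell command python3 -m pendant 'ROWS' [FORCE]. ROWS is JSON, a list of rows, each a list of 3 entries, a list of its own where there are three numbers: the turn, a rotation vector about the world's x, y, z in rad, then the shift along the world's x, y, z in m, then the closure, from -1 (fully open) to 1 (shut). In form: [[[rx, ry, rz], [tx, ty, tz], grip], ...]. A call has 1 to 10 rows; each row is the pose to reach, as a shift and turn from the pose commanded when the call began; what a row does not reach only later rows make up. A row lasts 1/12 s, in which the tool goes at most 41.7 mm and 7.16 degrees, less where a joint would pass 70% of its speed; a pose out of reach is approached as far as the arm can. A call with a gripper value outside its range is refused whole. The fingers move at their own pace and stop on an object; FORCE is the grip in N (left out, the last holds). Time passes only in rows, so rows that repeat a pose let the fingers close. It gives the time, the measured TCP pose, the force, the opening and the grip force at its end, in the units of the state.
- r.observe(): the state, without advancing time (a new reading comes with each control period).
- r.camera(name): name is "scene" or "top" or "wrist"; returns the picture (420x560x3 uint8, red, green, blue); there is no depth.
- r.camera_model(name): a dict with "fx", "fy", "cx", "cy" (pixels), "position" and "orientation" of the camera in the world; the wrist camera has in their place "T_tool_cam" (4x4, takes a point from camera to tool coordinates, whose origin is the TCP and whose axes are the flange's). Camera axes: x right, y down, z forward; pixel columns grow to the right and rows downward; lengths in mm; the calibration is good to about 2 mm. A picture is of the moment at which its call begins: read the wrist's pose just before it. camera_model takes no time and is no camera call.
- r.sign_off(): hands the job in; it is judged then, once.
The state is a dict: "time_s": time; "qpos": joint angles; "qd": joint speeds; "joint_torque": joint torques, N m; "ee_pos": TCP position; "tcp_rot": TCP orientation; "wrist_force": force on the tool from outside, world axes, zero at the start; "ft_torque": the same for the moment, N m; "finger_gap": finger opening in mm; "finger_force": force on a finger pad.
Only numpy, scipy, OpenCV 4.12 (cv2) and the standard library are available. Lean on these libraries where they do the work, as an engineer would, in place of code of your own. Each camera call takes 0.05 s, during which the arm holds its last target. There are 200 camera calls.

## Working session

There is one attempt and no reset: what is moved stays moved. The work goes in short steps, Python scripts to look and compute and a shell command to move; the robot and the scene stay as the last step left them, time stands still between calls to the robot, and variables do not carry over. Pictures are saved under pics/ and viewed, at most 10 in all, crops included, and the job is handed in when it is done.

```bash
mkdir -p pics; ls
python3 - <<'E'
from bench import r
import cv2
s=r.observe();print(s, r.grasp_offset)
for n in("scene","top"):
    cv2.imwrite(f"pics/{n}0.png",r.camera(n)[:,:,::-1]);print(n,r.camera_model(n))
print(r.camera_model("wrist"))
E
```

```text
pics
{'time_s': 0.0, 'qpos': array([ 1.09448901,  0.59210831,  0.04832462,  1.60985855, -0.03333518,
        0.94272262, -0.03369345]), 'qd': array([-0.00088967,  0.00070153, -0.00108044, -0.00231292, -0.00096512,
       -0.00129867, -0.00111632]), 'joint_torque': array([ 1.66006075e-04, -5.48703790e+01,  1.54648829e+00, -1.98128772e+01,
        9.39921563e-03,  8.70619464e-03,  9.43907907e-06]), 'ee_pos': array([ 270.48640538, -671.73402358,  230.13582704]), 'tcp_rot': array([-1.11235838e-03,  9.81733265e-01,  1.90258995e-01, -2.73433543e-04]), 'wrist_force': array([0.32020148, 0.15981006, 0.15182318]), 'ft_torque': array([-0.00402128,  0.04152287, -0.01193965]), 'finger_force': 0.0, 'finger_gap': 85.42196573113928} 18.700000000000003
scene {'fx': 521.8835482262182, 'fy': 521.8835482262182, 'cx': 278.00088213988033, 'cy': 208.95879261781386, 'position': array([1101.58580318, -848.81952217, 1173.73261801]), 'orientation': array([-0.33511754,  0.89916317,  0.26261175, -0.1011775 ])}
top {'fx': 464.7531389629352, 'fy': 464.7531389629352, 'cx': 278.0119253799612, 'cy': 209.17128024787823, 'position': array([ 402.48074813,  -33.5806977 , 1353.42700763]), 'orientation': array([ 0.04134534, -0.70378301,  0.7072856 , -0.05222179])}
{'fx': 320.3536213702381, 'fy': 320.3536213702381, 'cx': 282.43579819048045, 'cy': 209.20003230842548, 'T_tool_cam': array([[ 1.19676700e-04, -9.60296259e-01, -2.78982223e-01,
         7.11807855e+01],
       [ 9.99999820e-01, -4.92469641e-05,  5.98491013e-04,
        -6.84325468e-01],
       [-5.88467708e-04, -2.78982245e-01,  9.60296080e-01,
        -1.42645222e+02],
       [ 0.00000000e+00,  0.00000000e+00,  0.00000000e+00,
         1.00000000e+00]])}
```

View pics/scene0.png

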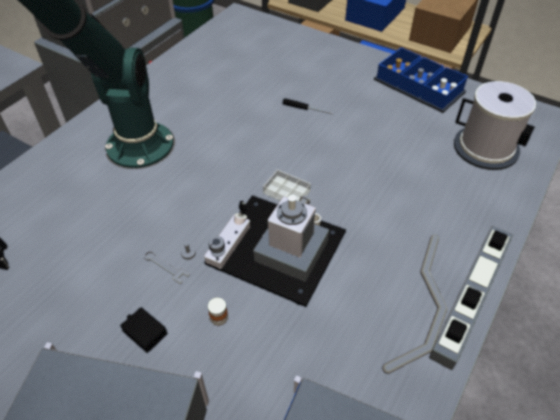

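View pics/top0.png

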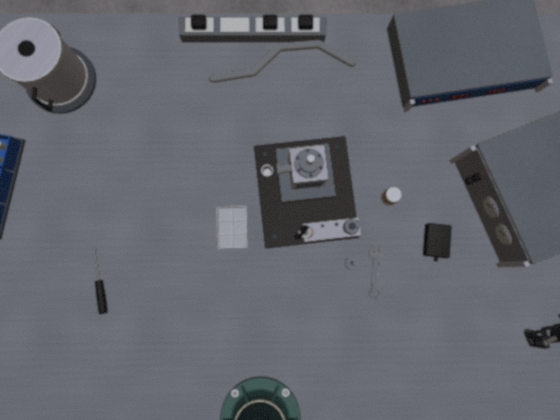

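The scene shows the base plate with the round knob nearest the robot at scene (217,243) and the wing at (241,210). In the top view the plate corners are about (254,146), (346,136), (360,238), (265,248), the levelling knob is at (352,227) and the wing at (303,232).

```bash
cat > h.py <<'E'
import numpy as np, cv2
from scipy.spatial.transform import Rotation as R
from bench import r
def rot(q): return R.from_quat(np.array(q)[[1,2,3,0]])
def cam(n,s=None):
    m=r.camera_model(n)
    if n=="wrist":
        T=np.eye(4);T[:3,:3]=rot(s["tcp_rot"]).as_matrix();T[:3,3]=s["ee_pos"];T=T@np.array(m["T_tool_cam"])
        return m,T[:3,:3],T[:3,3]
    return m,rot(m["orientation"]).as_matrix(),np.array(m["position"])
def onz(c,uv,z):
    m,Rm,p=c
    d=Rm@np.array([(uv[0]-m["cx"])/m["fx"],(uv[1]-m["cy"])/m["fy"],1])
    return p+d*(z-p[2])/d[2]
def proj(c,P):
    m,Rm,p=c; q=(np.atleast_2d(P)-p)@Rm
    return np.c_[m["fx"]*q[:,0]/q[:,2]+m["cx"],m["fy"]*q[:,1]/q[:,2]+m["cy"]]
E
python3 - <<'E'
from h import *
c=cam("top")
co=np.array([onz(c,p,39) for p in [(254,146),(346,136),(360,238),(265,248)]])
print(co.round(1)); 
body=np.array([[150,135],[150,-135],[-150,-135],[-150,135]],float)
a=co[:,:2]-co[:,:2].mean(0); th=np.angle(np.sum((a@[1,1j])*np.conj(body@[1,1j])))
print(co.mean(0),th, np.linalg.norm(a,axis=1))
print(onz(c,(352,227),95),onz(c,(303,232),100))
im=cv2.imread("pics/top0.png")[125:260,240:375]
cv2.imwrite("pics/topc.png",cv2.resize(im,None,fx=4.4,fy=4.4,interpolation=cv2.INTER_CUBIC))
E
```

```text
[[ 762.9   14.3   39. ]
 [ 792.4 -254.3   39. ]
 [ 494.1 -286.6   39. ]
 [ 467.2  -17.    39. ]]
[ 629.12374125 -135.89627545   39.        ] 0.10561876722062606 [201.08152745 201.66883115 202.32714707 200.90880156]
[ 520.26629281 -254.8020922    95.        ] [ 506.82539684 -120.64814209  100.        ]
```

View pics/topc.png

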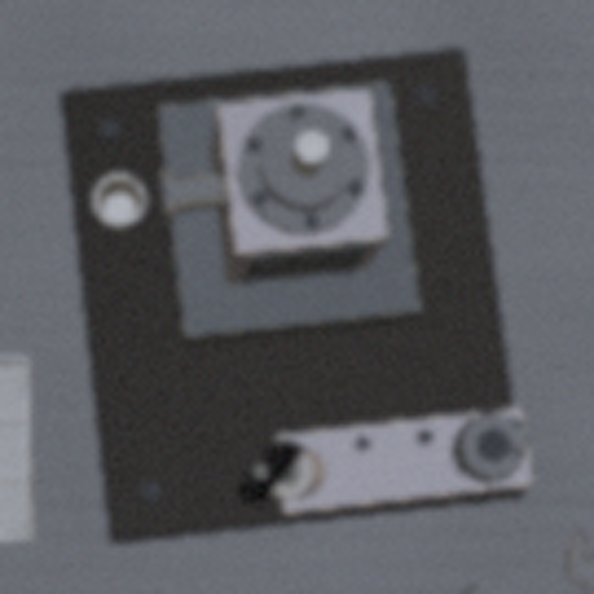

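```bash
cat >> h.py <<'E'
BO=np.array([629.1,-135.9,0]); BR=R.from_euler("z",0.1056)
AX=BR.apply([0,.5,3**.5/2])           # wing axis, outward
def wingrot(phi):                     # tool rotation; phi = wing angle cw from tight
    y0=R.from_rotvec(AX*(0.7-phi)).apply(BR.apply([1,0,0]))
    z=-AX; return R.from_matrix(np.c_[np.cross(y0,z),y0,z])
def go(P,Rt,s=None):                  # TCP target -> shift, turn
    s=s or r.observe()
    print("turn",(Rt*rot(s["tcp_rot"]).inv()).as_rotvec().round(3),"shift m",((np.array(P)-s["ee_pos"])/1000).round(4))
E
python3 - <<'E'
from h import *
def tri(a,b):
    A=[];B=[]
    for n,uv in(("top",a),("scene",b)):
        c=cam(n);d=onz(c,uv,0)-c[2];d/=np.linalg.norm(d);M=np.eye(3)-np.outer(d,d);A.append(M);B.append(M@c[2])
    return np.linalg.solve(sum(A),sum(B))
P=tri((302,233),(241,208));print("wing",P,BR.inv().apply(P-BO))
print("knob top",tri((351.8,226.4),(217,240)))
go(P+AX*100,wingrot(0))
im=cv2.imread("pics/scene0.png")[180:280,190:290]
cv2.imwrite("pics/sc.png",cv2.resize(im,None,fx=5,fy=5,interpolation=cv2.INTER_CUBIC))
E
```

```text
wing [ 504.40806403 -117.82721143   98.82528134] [-122.09239806   31.11512364   98.82528134]
knob top [ 521.70393551 -249.98032501  112.3926346 ]
turn [-0.39   0.479  1.942] shift m [ 0.2286  0.6037 -0.0448]
```

View pics/sc.png

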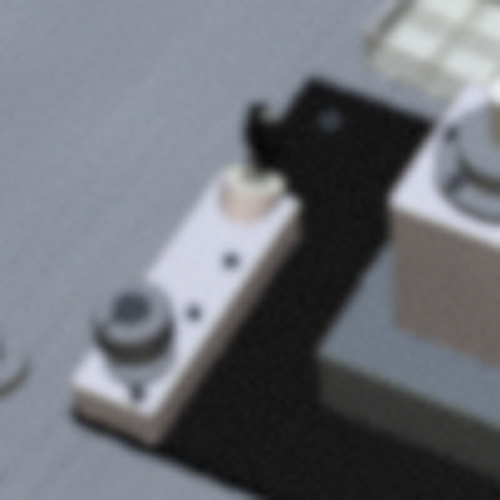

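The scene crop shows the wing at about scene (243,207), the boss below it and the round knob at (216,244). Moving to 100 mm out along the wing axis.

```bash
P='python3 -m pendant'
$P '[[[-0.2,0.24,0.97],[0.1,0.3,0.01],-1],[[-0.2,0.24,0.97],[0.1,0.3,0.01],-1],[[-0.2,0.24,0.97],[0.1,0.3,0.01],-1],[[-0.2,0.24,0.97],[0.1,0.3,0.01],-1],[[-0.2,0.24,0.97],[0.1,0.3,0.01],-1],[[-0.2,0.24,0.97],[0.1,0.3,0.01],-1],[[-0.2,0.24,0.97],[0.1,0.3,0.01],-1],[[-0.2,0.24,0.97],[0.1,0.3,0.01],-1],[[-0.2,0.24,0.97],[0.1,0.3,0.01],-1]]'
python3 -c "
from h import *
go(np.array([504.4,-117.8,98.8])+AX*100,wingrot(0))"
```

```text
time_s: 0.85
ee_pos: [374.0, -364.7, 240.6]
tcp_rot: [0.072, 0.764, 0.629, -0.13]
wrist_force: [-0.2, -0.8, 0.1]
finger_gap: 85.5
finger_force: 0.0
turn [-0.197  0.241  0.953] shift m [ 0.1252  0.2966 -0.0552]
```

```bash
P='python3 -m pendant'
$P '[[[-0.2,0.24,0.955],[0.125,0.297,-0.055],-1],[[-0.2,0.24,0.955],[0.125,0.297,-0.055],-1],[[-0.2,0.24,0.955],[0.125,0.297,-0.055],-1],[[-0.2,0.24,0.955],[0.125,0.297,-0.055],-1],[[-0.2,0.24,0.955],[0.125,0.297,-0.055],-1],[[-0.2,0.24,0.955],[0.125,0.297,-0.055],-1],[[-0.2,0.24,0.955],[0.125,0.297,-0.055],-1],[[-0.2,0.24,0.955],[0.125,0.297,-0.055],-1],[[-0.2,0.24,0.955],[0.125,0.297,-0.055],-1],[[-0.2,0.24,0.955],[0.125,0.297,-0.055],-1]]'
python3 -c "
from h import *
s=r.observe();im=r.camera('wrist')[:,:,::-1].copy();cv2.imwrite('pics/w1raw.png',im)
np.save('w1.npy',np.r_[s['ee_pos'],s['tcp_rot']])
W=np.array([504.4,-117.8,98.8]);go(W+AX*100,wingrot(0),s);print(s['qpos'].round(2))
print(proj(cam('wrist',s),[W,W-AX*27]).round(0))
cv2.imwrite('pics/w1.png',im)"
```

```text
time_s: 1.68
ee_pos: [496.5, -73.1, 185.5]
tcp_rot: [0.125, 0.365, 0.894, -0.229]
wrist_force: [0.2, 0.1, 0.2]
finger_gap: 85.7
finger_force: 0.0
turn [0.004 0.009 0.009] shift m [ 0.0026  0.005  -0.0001]
[-0.04  0.45 -0.29  2.2   0.9   0.86 -0.24]
[[289. 209.]
 [288. 200.]]
```

View pics/w1.png

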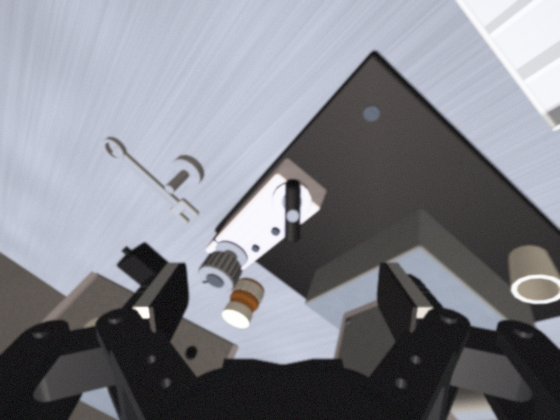

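The wrist view shows the wing bar as a dark vertical strip from (293,181) to (292,242), aligned with the tool's x. The clamp block runs down to the round knob at (222,262).

```bash
python3 -c "
from h import *
im=cv2.imread('pics/w1raw.png',0)
for v in range(176,250,4):
    row=im[v,270:325].astype(int); d=np.where(row<75)[0]+270
    print(v, d[:1],d[-1:],len(d))
a=np.load('w1.npy');s=dict(ee_pos=a[:3],tcp_rot=a[3:]);c=cam('wrist',s)
W=np.array([504.4,-117.8,98.8]);T=wingrot(0)
for h in(11,-15):
  print(proj(c,[W+AX*h+T.apply([x,y,0]) for x,y in((23,6),(23,-6),(-23,6),(-23,-6),(0,0))]).round(1))
"
```

```text
176 [312] [324] 13
180 [288] [324] 18
184 [286] [324] 16
188 [287] [298] 12
192 [287] [298] 12
196 [286] [298] 13
200 [286] [324] 15
204 [286] [324] 16
208 [286] [324] 17
212 [318] [324] 7
216 [313] [324] 12
220 [308] [324] 17
224 [286] [324] 36
228 [286] [324] 39
232 [286] [324] 39
236 [286] [324] 39
240 [283] [324] 42
244 [278] [324] 47
248 [273] [324] 52
[[296.8 182.5]
 [280.3 182.7]
 [296.8 241.2]
 [281.2 241.4]
 [288.8 212.8]]
[[295.4 175.9]
 [280.5 176. ]
 [295.4 229.5]
 [281.3 229.6]
 [288.2 203.4]]
```

```bash
cat >> h.py <<'E'
W=np.array([504.4,-117.8,98.8])+2.7*wingrot(0).as_matrix()[:,1]
E
python3 -c "
from h import *
print(W);go(W+AX*35,wingrot(0))"
```

```text
[ 506.29479491 -116.08437043   97.93030612]
turn [0.006 0.009 0.013] shift m [ 0.0088 -0.0231 -0.0576]
```

```bash
P='python3 -m pendant'
$P '[[[0.006,0.009,0.013],[0.0088,-0.023,-0.0575],0],[[0.006,0.009,0.013],[0.0088,-0.023,-0.0575],0],[[0.006,0.009,0.013],[0.0088,-0.023,-0.0575],0],[[0.006,0.009,0.013],[0.0088,-0.023,-0.0575],0],[[0.006,0.009,0.013],[0.0088,-0.023,-0.0575],0]]' 20
python3 -c "
from h import *
s=r.observe();im=r.camera('wrist')[:,:,::-1].copy();cv2.imwrite('pics/w2.png',im)
go(W+AX*35,wingrot(0),s);c=cam('wrist',s);T=wingrot(0)
for h in(11,-15):
  print(proj(c,[W+AX*h+T.apply([x,y,0]) for x,y in((23,6),(23,-6),(-23,6),(-23,-6),(0,0))]).round(1))
g=cv2.cvtColor(im,cv2.COLOR_BGR2GRAY)
for v in range(190,300,6):
    row=g[v,265:325].astype(int); print(v,row[::3])
"
```

```text
time_s: 2.15
ee_pos: [504.5, -99.5, 129.7]
tcp_rot: [0.122, 0.362, 0.896, -0.228]
wrist_force: [0.1, -0.3, -1.2]
finger_gap: 42.9
finger_force: 0.0
turn [-0.001  0.002  0.002] shift m [-0.      0.0008 -0.0015]
[[294.5 206.6]
 [272.5 206.7]
 [294.  282.2]
 [273.4 282.3]
 [283.6 245.8]]
[[293.  195.2]
 [273.7 195.2]
 [292.5 262.6]
 [274.4 262.7]
 [283.4 230. ]]
190 [194 208 179 174 171 171 169 172 169 168 168 168 166 153  95  84  84  85
  86  87]
196 [255 255 254 248 195 172 168 165 164 167 168 166 167 167 165 161 119  86
  86  85]
202 [255 255 254 226 137  40  26  25  24  45 125 136 148 173 173 170 168 166
 142  92]
208 [239 203 254 254  64  26  23  24  26  25 157 254 214 139 166 174 170 170
 170 170]
214 [254 255 255 251  46  54  53  43  41  34  97 255 255 255 192 171 172 171
 170 168]
220 [255 255 255 222  51  70  75  64  50  37  91 254 255 255 254 188 171 165
 169 168]
226 [255 255 254 193  56  75  77  65  50  42  85 246 255 255 255 248 215 172
 171 157]
232 [255 255 255 199  57  73  77  69  45  37 100 253 255 255 255 254 255 254
 235 107]
238 [255 255 255 239  57  78  77  66  50  40 160 254 255 255 255 255 254 230
 100  76]
244 [255 255 255 237  68 160 219 221 176  61 175 255 255 254 240 115  74  74
  79  79]
250 [255 255 255 232 195 233 235 234 237 214 182 246 125  78  73  75  77  76
  75  77]
256 [ 79 117 251 226  83 210 234 233 223 102  46  70  71  72  76  74  72  74
  76  77]
262 [142 145 251 224  59  87  88  62  47  37  45  71  73  72  69  71  73  74
  77  77]
268 [255 255 253 148  61  88  84  60  45  36  55  71  72  72  73  72  71  77
  73  74]
274 [198  72  64  50  60  91  87  62  47  36  53  68  66  70  72  72  70  70
  69  73]
280 [59 60 59 58 61 90 84 63 42 41 63 69 66 69 68 68 67 70 71 72]
286 [59 58 59 62 59 61 58 62 64 61 65 64 68 65 65 67 65 67 68 66]
292 [55 55 60 58 58 55 59 59 60 61 63 62 64 69 65 66 67 68 65 68]
298 [53 55 57 53 57 55 59 58 59 57 59 63 65 63 64 60 66 68 73 82]
```

View pics/w2.png

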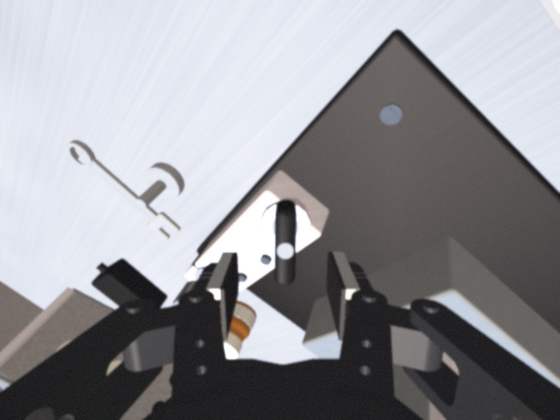

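The closer view shows the bar from (286,201) to (285,283), its centre dot at (286,250) and the fingers centred at column 282.5. The wing therefore sits about 1.4 mm farther along tool +y than I estimated.

```bash
cat >> h.py <<'E'
W=W+1.4*wingrot(0).as_matrix()[:,1]
E
python3 -c "
from h import *
print(W);go(W-AX*15.5,wingrot(0))"
```

```text
[ 507.27728116 -115.19478473   97.47935374]
turn [-0.001  0.003  0.001] shift m [ 0.0032 -0.024  -0.0459]
```

```bash
P='python3 -m pendant'
$P '[[[0,0.003,0.001],[0.0016,-0.012,-0.023],0],[[0,0.003,0.001],[0.0032,-0.024,-0.0457],0],[[0,0.003,0.001],[0.0032,-0.024,-0.0457],0],[[0,0.003,0.001],[0.0032,-0.024,-0.0457],0.3],[[0,0.003,0.001],[0.0032,-0.024,-0.0457],0.5]]' 40
python3 -c "
from h import *
go(W-AX*15.5,wingrot(0))"
$P '[[[0,0,0],[0,0,0],0.7],[[0,0,0],[0,0,0],0.8],[[0,0,0],[0,0,0],1]]' 40
python3 -c "
from h import *
s=r.observe();f=wingrot(0).inv().apply(s['wrist_force']);print('tool f',f,s['ft_torque']);go(W-AX*15.5,wingrot(0),s)"
```

```text
time_s: 2.62
ee_pos: [508.5, -121.7, 84.3]
tcp_rot: [0.121, 0.36, 0.897, -0.228]
wrist_force: [0.7, -0.4, -0.2]
finger_gap: 21.8
finger_force: 0.0
turn [-0.002 -0.    -0.002] shift m [-0.0004 -0.0012 -0.0003]
time_s: 2.87
ee_pos: [507.2, -123.0, 84.9]
tcp_rot: [0.121, 0.361, 0.896, -0.229]
wrist_force: [-3.7, -0.2, 6.9]
finger_gap: 11.1
finger_force: 42.1
tool f [-0.1593895  -4.95145017 -6.07181176] [-0.06887499  0.3232899  -0.52094841]
turn [ 0.001 -0.001  0.001] shift m [ 0.0009  0.0001 -0.0008]
```

```bash
P='python3 -m pendant'
$P '[[[0.005,-0.05,-0.087],[0,0,0],1],[[0.011,-0.099,-0.173],[0,0,0],1],[[0.016,-0.149,-0.26],[0,0,0],1],[[0.021,-0.199,-0.346],[0,0,0],1],[[0.021,-0.199,-0.346],[0,0,0],1]]'
python3 -c "
from h import *
s=r.observe();f=rot(s['tcp_rot']).inv().apply(s['wrist_force']);print('tool f',f,'AX torque',AX@s['ft_torque'], s['ft_torque']);
for p in(.2,.3,.4,.5):go(W-AX*15.5,wingrot(p),s)"
```

```text
time_s: 3.28
ee_pos: [507.3, -122.9, 84.8]
tcp_rot: [0.165, 0.532, 0.806, -0.2]
wrist_force: [-2.0, 0.2, 6.1]
finger_gap: 11.4
finger_force: 41.5
tool f [-1.95997093 -2.69923954 -5.45098513] AX torque -0.20171781019762586 [-0.02609388  0.32532335 -0.42129084]
turn [-0.009  0.1    0.174] shift m [ 0.0007 -0.0001 -0.0008]
turn [-0.004  0.051  0.087] shift m [ 0.0007 -0.0001 -0.0008]
turn [0.001 0.001 0.001] shift m [ 0.0007 -0.0001 -0.0008]
turn [ 0.006 -0.049 -0.086] shift m [ 0.0007 -0.0001 -0.0008]
```

```bash
P='python3 -m pendant'
$P '[[[0.005,-0.05,-0.087],[0,0,0],1],[[0.011,-0.099,-0.173],[0,0,0],1],[[0.016,-0.149,-0.26],[0,0,0],1],[[0.021,-0.199,-0.346],[0,0,0],1],[[0.026,-0.249,-0.433],[0,0,0],1],[[0.032,-0.298,-0.52],[0,0,0],1],[[0.037,-0.348,-0.606],[0,0,0],1],[[0.042,-0.398,-0.693],[0,0,0],1],[[0.045,-0.422,-0.736],[0,0,0],1],[[0.045,-0.422,-0.736],[0,0,0],1]]'
python3 -c "
from h import *
s=r.observe();f=rot(s['tcp_rot']).inv().apply(s['wrist_force']);print('tool f',f,'AX torque',AX@s['ft_torque'], s['ft_torque']);
go(W-AX*15.5,wingrot(1.25),s);print(s['qpos'].round(2))"
```

```text
time_s: 4.12
ee_pos: [507.7, -122.9, 84.9]
tcp_rot: [0.233, 0.816, 0.516, -0.114]
wrist_force: [-2.8, -1.4, 7.4]
finger_gap: 11.6
finger_force: 40.9
tool f [-5.5148229  -0.10345726 -5.82440154] AX torque 0.0023368239328438764 [ 0.001588    0.420066   -0.23837926]
turn [ 0.001  0.001 -0.002] shift m [ 0.0004 -0.     -0.0008]
[-0.17  0.63  0.01  2.25  1.1   0.59 -1.62]
```

```bash
P='python3 -m pendant'
$P '[[[0,0,0],[0,0,0],0],[[0,0,0],[0,0,0],0],[[0,0,0],[0,0,0],0],[[0,0,0],[-0.0018,0.0175,0.03],0],[[0,0,0],[-0.004,0.037,0.065],0],[[0,0,0],[-0.004,0.037,0.065],0],[[0,0,0],[-0.004,0.037,0.065],0]]'
python3 -c "
from h import *
s=r.observe();im=r.camera('wrist')[:,:,::-1].copy();cv2.imwrite('pics/w3.png',im)
K=np.array([520.8,-253,0])
c=cam('wrist',s);print(proj(c,[W,[*K[:2],109],[*K[:2],85]]))
# level orientation options: tool down, y at yaw a
for a in(-.4,1.2):
  y=np.array([np.cos(a),np.sin(a),0]);z=np.array([0,0,-1.]);go([*K[:2],190],R.from_matrix(np.c_[np.cross(y,z),y,z]),s)
"
```

```text
time_s: 4.7
ee_pos: [505.6, -83.5, 149.6]
tcp_rot: [0.232, 0.816, 0.518, -0.111]
wrist_force: [0.9, -0.4, 1.0]
finger_gap: 42.9
finger_force: 0.0
[[281.44319254 229.81741015]
 [349.60049085 316.23256396]
 [339.65709931 294.97257313]]
turn [0.515 0.072 0.039] shift m [ 0.0152 -0.1695  0.0404]
turn [0.344 0.469 1.599] shift m [ 0.0152 -0.1695  0.0404]
```

View pics/w3.png

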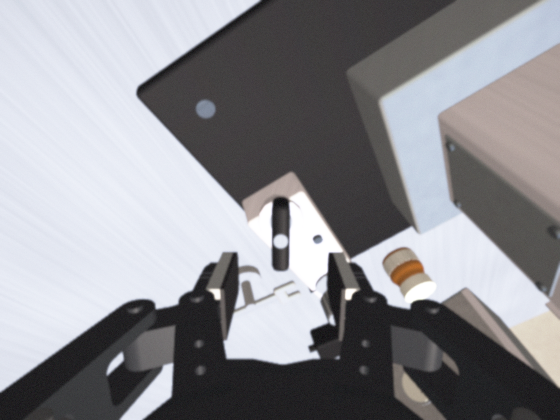

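The wing is turned: it stays vertical in the tilted tool's picture while the block now runs the other way, down-right. Next, the levelling knob.

```bash
P='python3 -m pendant'
$P '[[[0.17,0.235,0.8],[0.0076,-0.085,0.045],-1],[[0.17,0.235,0.8],[0.0076,-0.085,0.045],-1],[[0.17,0.235,0.8],[0.0076,-0.085,0.045],-1],[[0.17,0.235,0.8],[0.0076,-0.085,0.045],-1],[[0.17,0.235,0.8],[0.0076,-0.085,0.045],-1],[[0.17,0.235,0.8],[0.0076,-0.085,0.045],-1],[[0.17,0.235,0.8],[0.0076,-0.085,0.045],-1]]' >/dev/null
$P '[[[0.17,0.235,0.8],[0.0076,-0.0845,-0.005],-1],[[0.17,0.235,0.8],[0.0076,-0.0845,-0.005],-1],[[0.17,0.235,0.8],[0.0076,-0.0845,-0.005],-1],[[0.17,0.235,0.8],[0.0076,-0.0845,-0.005],-1],[[0.17,0.235,0.8],[0.0076,-0.0845,-0.005],-1],[[0.17,0.235,0.8],[0.0076,-0.0845,-0.005],-1],[[0.17,0.235,0.8],[0.0076,-0.0845,-0.005],-1],[[0.17,0.235,0.8],[0.0076,-0.0845,-0.005],-1]]'
cat >> h.py <<'E'
def down(a):
    y=np.array([np.cos(a),np.sin(a),0]);z=np.array([0,0,-1.]);return R.from_matrix(np.c_[np.cross(y,z),y,z])
def yaw(s):
    y=rot(s["tcp_rot"]).as_matrix()[:,1]; return np.arctan2(y[1],y[0])
K=np.array([520.8,-253.])
E
python3 -c "
from h import *
s=r.observe();im=r.camera('wrist')[:,:,::-1].copy();cv2.imwrite('pics/w4.png',im)
c=cam('wrist',s);print(proj(c,[[*K,109],[*K,85]]));print(s['qpos'].round(2),yaw(s))
go([*K,190],down(1.2),s)
m=proj(c,[[*K,100]])[0].astype(int)
cr=im[m[1]-70:m[1]+70,m[0]-90:m[0]+90];print(m)
cv2.imwrite('pics/w4c.png',cv2.resize(cr,None,fx=4,fy=4,interpolation=cv2.INTER_CUBIC))
"
```

```text
time_s: 6.0
ee_pos: [517.4, -256.9, 186.2]
tcp_rot: [0.007, 0.201, 0.98, -0.005]
wrist_force: [0.8, 0.9, 0.7]
finger_gap: 85.6
finger_force: 0.0
[[289.25868376 219.25193922]
 [288.86236209 209.36718336]]
[ 0.89  0.55 -0.71  1.97  0.52  0.79  1.05] 1.1664738347878858
turn [0.013 0.012 0.033] shift m [0.0034 0.0039 0.0038]
[289 215]
```

View pics/w4c.png

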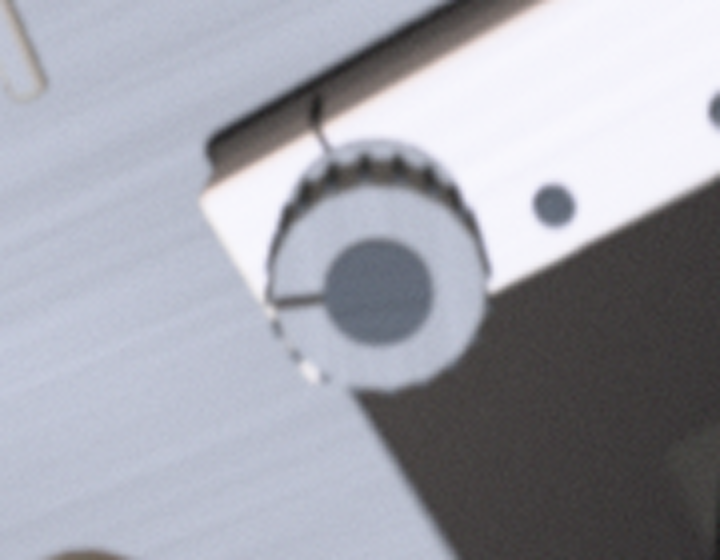

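The knob crop shows the top face centred at (293.5,217) with radius about 27 px. Its index line points left in the picture, and the mark on the block's front edge is up-left of the axis. If the index points to the base's +x at zero, the screw stands at about -4.2 rad, which is inside the stated range.

```bash
python3 -c "
from h import *
s=r.observe();im=cv2.imread('pics/w4.png')
c=cam('wrist',s);print(onz(c,(293.5,217),106.5))
print(np.degrees(yaw(s)))
K=onz(c,(293.5,217),106.5)[:2]
print('index yaw', [np.round(onz(c,(289-90+u/4,215-70+v/4),106.5)[:2]-K,1) for u,v in((280,300),(320,297))])
go([*K,150],down(2.85),s)"
```

```text
[ 522.15633034 -250.56058937  106.5       ]
66.85337846529438
index yaw [array([ -4.9, -17.4]), array([ -2.5, -10.4])]
turn [-1.000e-03  2.000e-02  1.683e+00] shift m [ 0.0038  0.0072 -0.036 ]
```

```bash
sed -i 's/^K=.*/K=np.array([522.1,-250.6])/' h.py; P='python3 -m pendant'
$P '[[[0,0.02,0.85],[0.0038,0.0072,-0.02],-1],[[0,0.02,0.85],[0.0038,0.0072,-0.02],-1],[[0,0.02,0.85],[0.0038,0.0072,-0.02],-1],[[0,0.02,0.85],[0.0038,0.0072,-0.02],-1],[[0,0.02,0.85],[0.0038,0.0072,-0.02],-1],[[0,0.02,0.85],[0.0038,0.0072,-0.02],-1],[[0,0.02,0.85],[0.0038,0.0072,-0.02],-1]]' >/dev/null
$P '[[[0,0,0.83],[0,0,-0.017],-1],[[0,0,0.83],[0,0,-0.017],-1],[[0,0,0.83],[0,0,-0.017],-1],[[0,0,0.83],[0,0,-0.017],-1],[[0,0,0.83],[0,0,-0.017],-1],[[0,0,0.83],[0,0,-0.017],-1],[[0,0,0.83],[0,0,-0.017],-1],[[0,0,0.83],[0,0,-0.017],-1],[[0,0,0.83],[0,0,-0.017],-1]]'
python3 -c "
from h import *
s=r.observe();im=r.camera('wrist')[:,:,::-1].copy();cv2.imwrite('pics/w5.png',im)
print(s['qpos'].round(2),yaw(s));go([*K,80.5],down(2.85),s)
c=cam('wrist',s);m=proj(c,[[*K,106.5]])[0];e=proj(c,[[*K+[20,0],106.5]])[0];print(m,np.linalg.norm(m-e))
g=cv2.cvtColor(im,cv2.COLOR_BGR2GRAY);u,v=m.astype(int);v0=max(v-75,0);cr=im[v0:v+75,u-100:u+100];print(u-100,v0)
cv2.imwrite('pics/w5c.png',cv2.resize(cr,None,fx=4,fy=4,interpolation=cv2.INTER_CUBIC))"
```

```text
time_s: 7.38
ee_pos: [521.8, -247.9, 149.7]
tcp_rot: [0.002, -0.593, 0.805, -0.002]
wrist_force: [0.2, 0.1, -0.6]
finger_gap: 85.3
finger_force: 0.0
[ 1.09  0.77 -1.09  1.98  0.86  0.94  2.39] 2.841159010007685
turn [0.    0.006 0.009] shift m [ 0.0003 -0.0027 -0.0692]
[280.72628652 230.71066372] 31.94020504060091
180 155
```

View pics/w5c.png

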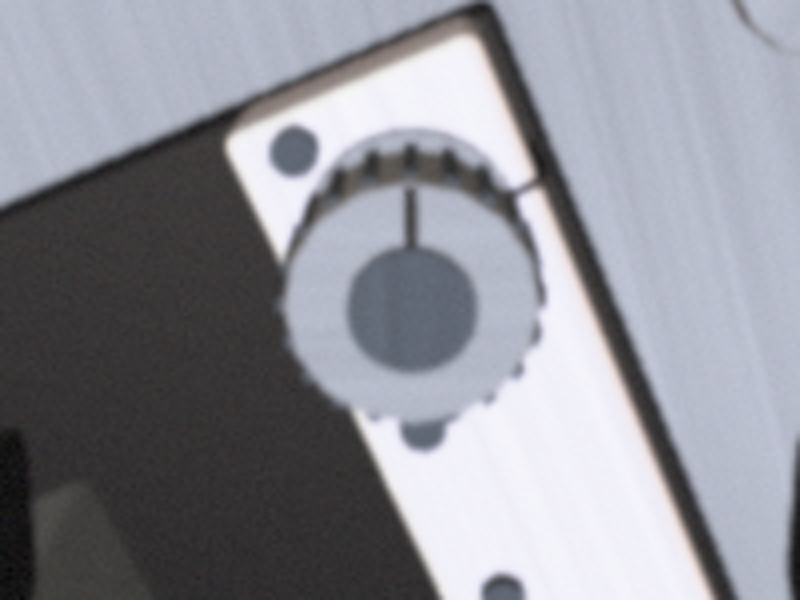

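The knob top is centred at (283,232), midway between the fingers at about column 283, and the index points up at world yaw -107°. Descending to grip.

```bash
sed -i 's/^K=.*/K=np.array([521.3,-249.6])/' h.py; P='python3 -m pendant'
$P '[[[0,0.006,0],[-0.0005,-0.0017,-0.03],-1],[[0,0.006,0],[-0.0005,-0.0017,-0.06],-1],[[0,0.006,0],[-0.0005,-0.0017,-0.069],-1],[[0,0.006,0],[-0.0005,-0.0017,-0.069],-0.6],[[0,0.006,0],[-0.0005,-0.0017,-0.069],-0.3]]' 25
python3 -c "
from h import *
s=r.observe();go([*K,80.5],down(2.85),s)"
$P '[[[0,0,0],[0,0,0],0.1],[[0,0,0],[0,0,0],0.2],[[0,0,0],[0,0,0],0.3],[[0,0,0],[0,0,0],0.4]]' 25
python3 -c "
from h import *
s=r.observe();print('tool f',rot(s['tcp_rot']).inv().apply(s['wrist_force']),s['ft_torque'],yaw(s));go([*K,80.5],down(2.85),s)"
```

```text
time_s: 7.85
ee_pos: [522.4, -249.1, 82.3]
tcp_rot: [0.001, -0.595, 0.804, -0.001]
wrist_force: [1.1, -0.2, 0.5]
finger_gap: 64.0
finger_force: 0.0
turn [0.001 0.002 0.005] shift m [-0.0011 -0.0005 -0.0018]
time_s: 8.18
ee_pos: [522.6, -249.3, 83.6]
tcp_rot: [0.001, -0.595, 0.804, -0.002]
wrist_force: [-2.9, 1.0, 7.1]
finger_gap: 38.6
finger_force: 26.7
tool f [-0.08149315  3.05115896 -7.11357607] [ 0.13302909  0.40193566 -0.06658433] 2.844783729546084
turn [0.002 0.003 0.005] shift m [-0.0013 -0.0003 -0.0031]
```

```bash
P='python3 -m pendant'
$P '[[[0,0,-0.12],[-0.0005,0,0.0005],0.4],[[0,0,-0.24],[-0.0005,0,0.0005],0.4],[[0,0,-0.36],[-0.0005,0,0.0005],0.4],[[0,0,-0.48],[-0.0005,0,0.0005],0.4],[[0,0,-0.6],[-0.0005,0,0.0005],0.4],[[0,0,-0.72],[-0.0005,0,0.0005],0.4],[[0,0,-0.84],[-0.0005,0,0.0005],0.4],[[0,0,-0.96],[-0.0005,0,0.0005],0.4],[[0,0,-1.08],[-0.0005,0,0.0005],0.4],[[0,0,-1.2],[-0.0005,0,0.0005],0.4]]' 25
python3 -c "
from h import *
s=r.observe();print('tool f',rot(s['tcp_rot']).inv().apply(s['wrist_force']),s['ft_torque'],yaw(s),s['qpos'].round(2))"
```

```text
time_s: 9.02
ee_pos: [523.3, -250.4, 83.8]
tcp_rot: [0.001, -0.034, 0.999, -0.002]
wrist_force: [0.3, -1.5, 0.2]
finger_gap: 39.1
finger_force: 26.4
tool f [-0.18292733 -1.483697   -0.23332991] [-0.33962511 -0.01549694  0.06888909] 1.639502413758912 [ 0.87  0.73 -0.73  2.02  0.78  0.69  1.28]
```

```bash
P='python3 -m pendant'
$P '[[[0,0,-0.12],[0,0,0],0.4],[[0,0,-0.24],[0,0,0],0.4],[[0,0,-0.36],[0,0,0],0.4],[[0,0,-0.48],[0,0,0],0.4],[[0,0,-0.6],[0,0,0],0.4],[[0,0,-0.72],[0,0,0],0.4],[[0,0,-0.84],[0,0,0],0.4],[[0,0,-0.96],[0,0,0],0.4],[[0,0,-1.08],[0,0,0],0.4],[[0,0,-1.2],[0,0,0],0.4]]' 25
python3 -c "
from h import *
s=r.observe();print('tool f',rot(s['tcp_rot']).inv().apply(s['wrist_force']),s['ft_torque'],yaw(s),s['qpos'].round(2))"
$P '[[[0,0,-0.12],[0,0,0],0.4],[[0,0,-0.24],[0,0,0],0.4],[[0,0,-0.36],[0,0,0],0.4],[[0,0,-0.48],[0,0,0],0.4],[[0,0,-0.6],[0,0,0],0.4],[[0,0,-0.72],[0,0,0],0.4],[[0,0,-0.84],[0,0,0],0.4],[[0,0,-0.96],[0,0,0],0.4],[[0,0,-1.08],[0,0,0],0.4],[[0,0,-1.2],[0,0,0],0.4]]' 25
python3 -c "
from h import *
s=r.observe();print('tool f',rot(s['tcp_rot']).inv().apply(s['wrist_force']),s['ft_torque'],yaw(s),s['qpos'].round(2))"
```

```text
time_s: 9.85
ee_pos: [522.0, -251.5, 83.5]
tcp_rot: [0.0, 0.536, 0.844, -0.002]
wrist_force: [-0.0, -2.7, 0.7]
finger_gap: 38.8
finger_force: 26.4
tool f [-2.46900202 -1.18364475 -0.73493323] [-0.68160751  0.48354494  0.08736817] 0.4388742433318424 [ 0.67  0.65 -0.43  2.03  0.49  0.57  0.34]
time_s: 10.68
ee_pos: [520.5, -250.7, 82.8]
tcp_rot: [-0.001, 0.919, 0.394, -0.001]
wrist_force: [-2.2, -2.2, -1.6]
finger_gap: 39.1
finger_force: 26.2
tool f [-3.07871182 -0.10793021  1.63556663] [-0.35750858  0.53736954  0.04316052] -0.7612762292961219 [ 0.45  0.62 -0.11  2.04  0.13  0.5  -0.52]
```

```bash
P='python3 -m pendant'
$P '[[[0,0,-0.12],[0,0,0],0.4],[[0,0,-0.24],[0,0,0],0.4],[[0,0,-0.36],[0,0,0],0.4],[[0,0,-0.48],[0,0,0],0.4],[[0,0,-0.6],[0,0,0],0.4],[[0,0,-0.66],[0,0,0],0.4],[[0,0,-0.66],[0,0,0],0.4]]' 25
python3 -c "
from h import *
s=r.observe();print('tool f',rot(s['tcp_rot']).inv().apply(s['wrist_force']),s['ft_torque'],yaw(s))"
$P '[[[0,0,0],[0,0,0],-0.2],[[0,0,0],[0,0,0],-0.5],[[0,0,0],[0,0,0],-0.8],[[0,0,0],[0,0,0.03],-0.8],[[0,0,0],[0,0,0.06],-0.8],[[0,0,0],[0,0,0.06],-0.8],[[0,0,0],[0,0,0.06],-0.8]]' 25
python3 -c "
from h import *
s=r.observe();im=r.camera('wrist')[:,:,::-1].copy();cv2.imwrite('pics/w6.png',im)
c=cam('wrist',s);m=proj(c,[[*K,106.5]])[0];u,v=m.astype(int);u0,v0=u-100,v-75;cr=im[v0:v+75,u0:u+100];print(u0,v0,yaw(s))
cv2.imwrite('pics/w6c.png',cv2.resize(cr,None,fx=4,fy=4,interpolation=cv2.INTER_CUBIC))"
```

```text
time_s: 11.27
ee_pos: [520.3, -249.7, 82.4]
tcp_rot: [-0.001, 0.997, 0.077, -0.001]
wrist_force: [-2.6, -2.0, -2.3]
finger_gap: 38.9
finger_force: 26.2
tool f [-2.87825449  1.53903369  2.33821769] [-0.19864064  0.51870237 -0.05473962] -1.4162604589975678
time_s: 11.85
ee_pos: [524.0, -250.0, 144.8]
tcp_rot: [-0.0, 0.997, 0.078, 0.003]
wrist_force: [0.2, -0.7, -0.1]
finger_gap: 76.8
finger_force: 0.0
182 167 -1.414093209869723
```

View pics/w6c.png

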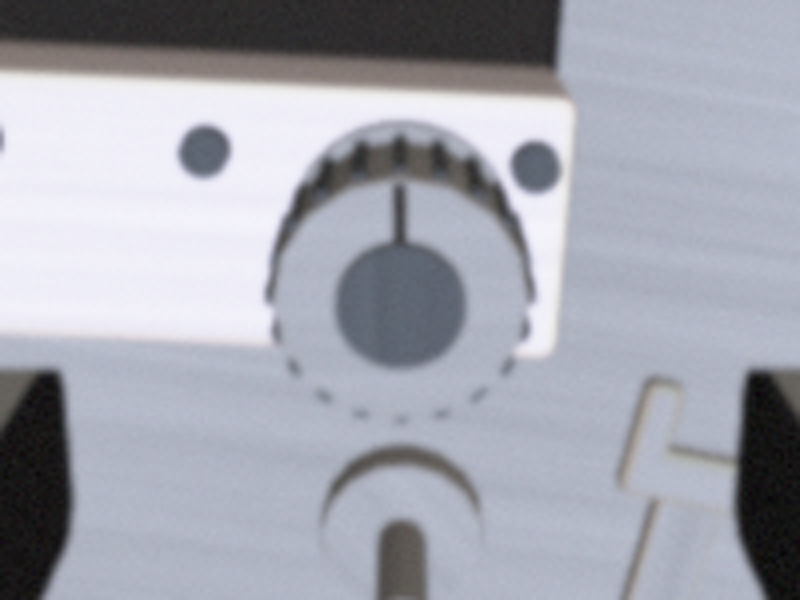

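The index still lies along the tool's x, so the knob turned the full 4.26 rad without slipping and now points within 0.05 rad of base +x. Next I'll check the height by touching the knob top and the block with closed fingertips.

```bash
P='python3 -m pendant'
$P '[[[0,0,0],[-0.003,0,-0.01],1],[[0,0,0],[-0.003,0,-0.025],1],[[0,0,0],[-0.003,0,-0.034],1],[[0,0,0],[-0.003,0,-0.034],1],[[0,0,0],[-0.003,0,-0.034],1],[[0,0,0],[-0.003,0,-0.034],1]]' 25
for i in 1 2 3 4 5 6 7; do $P '[[[0,0,0],[0,0,-0.001],1],[[0,0,0],[0,0,-0.001],1],[[0,0,0],[0,0,-0.001],1]]' | grep -E 'pos|wrist'; done
```

```text
time_s: 12.4
ee_pos: [518.2, -249.1, 107.8]
tcp_rot: [-0.002, 0.997, 0.078, -0.001]
wrist_force: [0.3, 0.5, -0.5]
finger_gap: 3.4
finger_force: 0.0
ee_pos: [518.8, -249.2, 107.6]
wrist_force: [0.4, 0.1, -0.0]
ee_pos: [518.8, -249.5, 106.6]
wrist_force: [0.2, -1.0, 0.4]
ee_pos: [519.1, -249.6, 106.3]
wrist_force: [-1.1, 0.7, 5.1]
ee_pos: [519.3, -249.8, 106.1]
wrist_force: [-2.7, 1.1, 11.8]
ee_pos: [519.5, -249.9, 105.9]
wrist_force: [-3.5, 2.6, 18.2]
ee_pos: [519.6, -250.1, 105.7]
wrist_force: [-4.4, 1.3, 21.0]
ee_pos: [519.7, -250.3, 105.4]
wrist_force: [-6.2, 2.7, 26.5]
```

```bash
P='python3 -m pendant'
$P '[[[0,0,0],[0,0,0.02],1],[[0,0,0],[0,0.025,0.025],1],[[0,0,0],[-0.005,0.05,0.02],1],[[0,0,0],[-0.005,0.05,-0.012],1],[[0,0,0],[-0.005,0.05,-0.027],1],[[0,0,0],[-0.005,0.05,-0.027],1],[[0,0,0],[-0.005,0.05,-0.027],1]]' 25
for i in 1 2 3 4 5 6 7; do $P '[[[0,0,0],[0,0,-0.001],1],[[0,0,0],[0,0,-0.001],1],[[0,0,0],[0,0,-0.001],1]]' | grep -E 'pos|wrist'; done
```

```text
time_s: 14.73
ee_pos: [513.2, -199.4, 74.0]
tcp_rot: [-0.002, 0.997, 0.078, -0.001]
wrist_force: [-0.0, 0.0, -0.6]
finger_gap: 0.2
finger_force: 0.0
ee_pos: [514.5, -200.2, 74.5]
wrist_force: [-0.1, 0.9, 0.5]
ee_pos: [513.9, -199.6, 72.9]
wrist_force: [-0.0, 0.5, -0.6]
ee_pos: [513.7, -199.5, 71.5]
wrist_force: [1.0, -0.9, -0.5]
ee_pos: [513.8, -199.5, 70.5]
wrist_force: [-0.1, 0.2, -0.3]
ee_pos: [513.9, -199.5, 70.1]
wrist_force: [-0.9, 0.5, 5.1]
ee_pos: [513.9, -199.6, 70.0]
wrist_force: [-1.6, 0.6, 14.3]
ee_pos: [513.9, -199.6, 70.0]
wrist_force: [-4.0, 1.9, 21.1]
```

Knob top touches at about 106.4 and the block at about 70.1. The difference of 36.3 against a nominal 36.0 puts the screw within about 0.4 rad of zero, which agrees with the index. Returning to the wing.

```bash
P='python3 -m pendant'
$P '[[[0,0,0],[0,0,0.04],1],[[0,0,0],[0,0,0.08],0.5],[[0,0,0],[0,0,0.1],0],[[0,0,0],[0,0,0.1],0]]' 40
echo "W=np.array([508.1,-113.5,99.5])">>h.py
python3 -c "
from h import *
s=r.observe();go(W+35*AX,wingrot(1.25),s);print(s['qpos'].round(2))"
```

```text
time_s: 16.82
ee_pos: [517.0, -200.8, 172.2]
tcp_rot: [0.0, 0.997, 0.078, 0.005]
wrist_force: [0.6, 0.2, -0.5]
finger_gap: 35.7
finger_force: 0.0
turn [-0.51   0.21   0.946] shift m [-0.0108  0.1047 -0.0424]
[ 0.22  0.46  0.09  2.05 -0.07  0.63 -1.05]
```

```bash
P='python3 -m pendant'
$P '[[[-0.51,0.21,0.946],[-0.01,0.11,0.01],0],[[-0.51,0.21,0.946],[-0.01,0.11,0.01],0],[[-0.51,0.21,0.946],[-0.01,0.11,0.01],0],[[-0.51,0.21,0.946],[-0.01,0.11,0.01],0],[[-0.51,0.21,0.946],[-0.01,0.11,0.01],0],[[-0.51,0.21,0.946],[-0.01,0.11,0.01],0],[[-0.51,0.21,0.946],[-0.01,0.11,0],0],[[-0.51,0.21,0.946],[-0.011,0.105,-0.02],0],[[-0.51,0.21,0.946],[-0.011,0.105,-0.042],0],[[-0.51,0.21,0.946],[-0.011,0.105,-0.042],0]]' 40
$P '[[[0,0,0],[0,0,0],0],[[0,0,0],[0,0,0],0]]' >/dev/null
python3 -c "
from h import *
s=r.observe();im=r.camera('wrist')[:,:,::-1].copy();cv2.imwrite('pics/w7.png',im)
go(W+AX*35,wingrot(1.25),s);c=cam('wrist',s);T=wingrot(1.25)
print(proj(c,[W+AX*11+T.apply([x,y,0]) for x,y in((23,6),(23,-6),(-23,6),(-23,-6),(0,0))]).round(1))
g=cv2.cvtColor(im,cv2.COLOR_BGR2GRAY)
for v in range(196,292,6):
    print(v,g[v,258:318:3].astype(int))
"
```

```text
time_s: 17.65
ee_pos: [499.5, -91.9, 121.1]
tcp_rot: [0.231, 0.814, 0.519, -0.122]
wrist_force: [0.3, 0.0, -0.6]
finger_gap: 42.5
finger_force: 0.0
turn [ 0.006 -0.006  0.006] shift m [ 0.0032 -0.001   0.0037]
[[302.2 211.9]
 [279.8 211.9]
 [301.  288.1]
 [280.2 288.1]
 [290.8 251.4]]
196 [ 64  77 130 160 169 169 169 171 171 171 172 175 170 168 172 175 169 175
 176 148]
202 [168 171 170 167 168 169 165 148 136 142 144 148 164 170 190 234 253 255
 255 253]
208 [173 173 170 169 158 135 135 150  52  20  23  21  28  60 173 238 254 255
 255 255]
214 [175 171 170 153 186 253 255 233  31  22  23  26  24  28 237 255 244 214
 255 255]
220 [171 171 165 236 255 255 255 213  35  40  48  56  61  50 172 255 255 255
 251 255]
226 [177 214 239 254 255 255 253 133  37  45  60  75  81  64 147 255 255 255
 254 254]
232 [255 255 252 255 255 255 244 155  39  49  59  73  82  65 116 254 255 255
 255 255]
238 [254 255 255 255 255 255 254 164  35  48  59  74  83  63 166 255 255 255
 255 255]
244 [238 247 254 255 255 255 255 223  40  50  60  76  84  61 192 255 255 255
 255 255]
250 [237 236 237 247 254 255 255 220  45 130 198 205 157  73 190 255 255 255
 255 255]
256 [232 237 234 236 237 245 254 217 189 234 235 234 236 217 207 255 255 255
 255 255]
262 [234 231 234 236 233 238 236 163  87 218 233 233 229 134 208 255 255 255
 255 255]
268 [237 235 232 231 235 235 235 169  34  47  57  76  82  63 208 255 255 255
 255 255]
274 [148 213 234 234 232 232 235 175  33  46  59  75  83  60 224 255 255 255
 255 255]
280 [190 148 187 235 235 235 233 174  37  46  58  77  83  58 220 254 255 255
 255 255]
286 [239 237 234 233 236 236 235 222  68  46  61  75  79  66 212 237 253 255
 255 255]
```

```bash
echo "W=W-0.7*wingrot(1.25).as_matrix()[:,1]">>h.py
python3 -c "
from h import *
go(W-15.5*AX,wingrot(1.25))"
```

```text
turn [ 0.005 -0.004  0.007] shift m [ 0.0048 -0.0257 -0.0407]
```

```bash
P='python3 -m pendant'
$P '[[[0.005,-0.004,0.007],[0.004,-0.012,-0.018],0],[[0.005,-0.004,0.007],[0.0048,-0.0257,-0.0407],0],[[0.005,-0.004,0.007],[0.0048,-0.0257,-0.0407],0],[[0.005,-0.004,0.007],[0.0048,-0.0257,-0.0407],0.3],[[0.005,-0.004,0.007],[0.0048,-0.0257,-0.0407],0.5]]' 40
python3 -c "
from h import *
go(W-AX*15.5,wingrot(1.25))"
$P '[[[0,0,0],[0,0,0],0.7],[[0,0,0],[0,0,0],0.8],[[0,0,0],[0,0,0],1]]' 40
python3 -c "
from h import *
s=r.observe();print('tool f',rot(s['tcp_rot']).inv().apply(s['wrist_force']),AX@s['ft_torque']);go(W-AX*15.5,wingrot(1.25),s)"
```

```text
time_s: 18.28
ee_pos: [508.4, -120.5, 86.1]
tcp_rot: [0.232, 0.816, 0.516, -0.114]
wrist_force: [-0.7, 0.9, 0.3]
finger_gap: 21.8
finger_force: 0.0
turn [ 0.     0.    -0.002] shift m [-0.0001 -0.0005 -0.0002]
time_s: 18.53
ee_pos: [508.9, -119.9, 86.2]
tcp_rot: [0.233, 0.816, 0.517, -0.114]
wrist_force: [0.1, 2.6, 6.6]
finger_gap: 11.2
finger_force: 42.7
tool f [-0.73970345  0.91580349 -6.96665882] -0.05548738318918539
turn [ 0.     0.001 -0.003] shift m [-0.0006 -0.0011 -0.0004]
```

```bash
P='python3 -m pendant'
cat >> h.py <<'E'
def rep():
    s=r.observe();print('tool f',rot(s['tcp_rot']).inv().apply(s['wrist_force']).round(1),'AXt',round(AX@s['ft_torque'],2),'phi',round(1.25-AX@(rot(s['tcp_rot'])*wingrot(1.25).inv()).as_rotvec(),3),s['finger_gap'].round(1),s['ee_pos'].round(1))
E
$P '[[[-0.005,0.05,0.087],[0,0,0],1],[[-0.011,0.099,0.173],[0,0,0],1],[[-0.016,0.149,0.26],[0,0,0],1],[[-0.021,0.199,0.346],[0,0,0],1],[[-0.026,0.249,0.433],[0,0,0],1],[[-0.032,0.298,0.52],[0,0,0],1],[[-0.037,0.348,0.606],[0,0,0],1],[[-0.042,0.398,0.693],[0,0,0],1],[[-0.047,0.447,0.78],[0,0,0],1],[[-0.053,0.497,0.866],[0,0,0],1]]' >/dev/null
python3 -c "from h import *
rep()"
$P '[[[-0.005,0.05,0.087],[0,0,0],1],[[-0.011,0.099,0.173],[0,0,0],1],[[-0.011,0.099,0.173],[0,0,0],1]]' >/dev/null
python3 -c "from h import *
rep()"
$P '[[[-0.002,0.02,0.035],[0,0,0],1],[[-0.002,0.02,0.035],[0,0,0],1]]' >/dev/null
python3 -c "from h import *
rep()"
```

```text
Traceback (most recent call last):
  File "h.py", line 36, in rep
    s=r.observe();print('tool f',rot(s['tcp_rot']).inv().apply(s['wrist_force']).round(1),'AXt',round(AX@s['ft_torque'],2),'phi',round(1.25-AX@(rot(s['tcp_rot'])*wingrot(1.25).inv()).as_rotvec(),3),s['finger_gap'].round(1),s['ee_pos'].round(1))
                                                                                                                                                                                                      ^^^^^^^^^^^^^^^^^^^^^
AttributeError: 'float' object has no attribute 'round'
Traceback (most recent call last):
  File "h.py", line 36, in rep
    s=r.observe();print('tool f',rot(s['tcp_rot']).inv().apply(s['wrist_force']).round(1),'AXt',round(AX@s['ft_torque'],2),'phi',round(1.25-AX@(rot(s['tcp_rot'])*wingrot(1.25).inv()).as_rotvec(),3),s['finger_gap'].round(1),s['ee_pos'].round(1))
                                                                                                                                                                                                      ^^^^^^^^^^^^^^^^^^^^^
AttributeError: 'float' object has no attribute 'round'
Traceback (most recent call last):
  File "h.py", line 36, in rep
    s=r.observe();print('tool f',rot(s['tcp_rot']).inv().apply(s['wrist_force']).round(1),'AXt',round(AX@s['ft_torque'],2),'phi',round(1.25-AX@(rot(s['tcp_rot'])*wingrot(1.25).inv()).as_rotvec(),3),s['finger_gap'].round(1),s['ee_pos'].round(1))
                                                                                                                                                                                                      ^^^^^^^^^^^^^^^^^^^^^
AttributeError: 'float' object has no attribute 'round'
```

```bash
sed -i "s/s\['finger_gap'\].round(1)/round(s['finger_gap'],1)/" h.py; P='python3 -m pendant'
python3 -c "from h import *
rep()"
for i in 1 2 3; do $P '[[[-0.001,0.01,0.017],[0,0,0],1],[[-0.001,0.01,0.017],[0,0,0],1]]' >/dev/null
python3 -c "from h import *
rep()"; done
```

```text
tool f [ -0.2  -5.1 -10.7] AXt -0.09 phi 0.007 11.7 [ 506.4 -120.4   86.3]
tool f [  1.4  -4.8 -10.4] AXt -0.33 phi -0.011 11.1 [ 506.4 -120.4   86.4]
tool f [  1.4  -3.3 -10.1] AXt -0.84 phi -0.028 11.3 [ 506.4 -120.4   86.3]
tool f [  2.2  -3.6 -10.4] AXt -1.1 phi -0.046 10.9 [ 506.4 -120.4   86.4]
```

```bash
P='python3 -m pendant'
$P '[[[0,0,0],[0,0,0],0.3],[[0,0,0],[0,0,0],0],[[0,0,0],[0,0,0],0],[[0,0,0],[0,0,0],0],[[0,0,0],[-0.0018,0.0175,0.03],0],[[0,0,0],[-0.003,0.03,0.052],0],[[0,0,0],[-0.003,0.03,0.052],0],[[0,0,0],[-0.003,0.03,0.052],0]]'
python3 -c "
from h import *
rep()
s=r.observe();im=r.camera('wrist')[:,:,::-1].copy();cv2.imwrite('pics/w8.png',im)
g=cv2.cvtColor(im,cv2.COLOR_BGR2GRAY)
c=cam('wrist',s)
for p in(0,.1): print(p,proj(c,[W+AX*11+wingrot(p).apply([x,0,0]) for x in(23,0,-23)]).round(1).tolist())
for v in range(205,240,5):
    row=g[v,255:325]; d=np.where(row<110)[0]+255; print(v,d[0],d[-1],len(d))
"
$P '[[[0,0,0],[-0.03,0.03,0.04],0],[[0,0,0],[-0.06,0.06,0.08],0],[[0,0,0],[-0.1,0.09,0.12],0],[[0,0,0],[-0.13,0.12,0.15],0],[[0,0,0],[-0.15,0.14,0.17],0],[[0,0,0],[-0.15,0.14,0.17],0],[[0,0,0],[-0.15,0.14,0.17],0]]'
python3 -c "
from h import *
im=r.camera('top')[:,:,::-1].copy();cv2.imwrite('pics/top9.png',im)
a=cv2.imread('pics/top0.png',0).astype(np.float32);b=cv2.cvtColor(im,cv2.COLOR_BGR2GRAY).astype(np.float32)
for nm,(y0,y1,x0,x1) in dict(plateback=(130,212,246,345),right=(195,240,318,368),all=(130,255,246,368),jar=(182,210,380,405),tray=(200,252,212,250),supply=(218,265,418,458),sp=(240,302,364,386),gauge=(252,274,342,360)).items():
    h=cv2.createHanningWindow((x1-x0,y1-y0),cv2.CV_32F);print(nm,np.round(cv2.phaseCorrelate(a[y0:y1,x0:x1],b[y0:y1,x0:x1],h),2))
"
```

```text
time_s: 20.95
ee_pos: [505.7, -89.3, 137.7]
tcp_rot: [0.117, 0.336, 0.906, -0.231]
wrist_force: [-0.7, -0.3, -0.0]
finger_gap: 42.8
finger_force: 0.0
tool f [ 0.3 -0.6  0.1] AXt 0.03 phi -0.053 42.8 [505.7 -89.3 137.7]
0 [[281.1, 204.9], [279.1, 242.1], [277.2, 276.9]]
0.1 [[285.0, 205.3], [279.1, 242.1], [273.5, 276.5]]
205 271 324 26
210 270 324 22
215 270 324 23
220 269 324 27
225 269 324 29
230 269 324 30
235 269 324 32
time_s: 21.58
ee_pos: [352.9, 51.9, 308.3]
tcp_rot: [0.116, 0.335, 0.906, -0.231]
wrist_force: [0.9, -0.7, -0.8]
finger_gap: 42.7
finger_force: 0.0Traceback (most recent call last):
  File "<string>", line 6, in <module>
    h=cv2.createHanningWindow((x1-x0,y1-y0),cv2.CV_32F);print(nm,np.round(cv2.phaseCorrelate(a[y0:y1,x0:x1],b[y0:y1,x0:x1],h),2))
                                                                 ~~~~~~~~^^^^^^^^^^^^^^^^^^^^^^^^^^^^^^^^^^^^^^^^^^^^^^^^^^^^^^^
    return _wrapfunc(a, 'round', decimals=decimals, out=out)
    return _wrapit(obj, method, *args, **kwds)
    conv = _array_converter(obj)
ValueError: setting an array element with a sequence. The requested array has an inhomogeneous shape after 1 dimensions. The detected shape was (2,) + inhomogeneous part.
```

```bash
python3 -c "
from h import *
a=cv2.imread('pics/top0.png',0).astype(np.float32);b=cv2.imread('pics/top9.png',0).astype(np.float32)
for nm,(y0,y1,x0,x1) in dict(plateback=(130,212,246,345),right=(195,240,318,368),all=(130,255,246,368),jar=(182,210,380,405),tray=(200,252,212,250),supply=(218,265,418,458),sp=(240,302,364,386),gauge=(252,274,342,360)).items():
    h=cv2.createHanningWindow((x1-x0,y1-y0),cv2.CV_32F);p,q=cv2.phaseCorrelate(a[y0:y1,x0:x1].copy(),b[y0:y1,x0:x1].copy(),h);print(nm,np.round(p,2),round(q,2))
"
```

```text
plateback [-0.51 -0.29] 0.98
right [-0.62  0.2 ] 0.9
all [-0.12  0.11] 1.04
jar [ 0.48 -0.02] 0.85
tray [-0.04 -0.25] 0.97
supply [-0.19 -0.1 ] 1.1
sp [-0.1   0.14] 0.99
gauge [-0.13  0.01] 0.87
```

```bash
python3 -c "
from bench import r
print(r.sign_off())"
```

```text
the job is handed in; nothing more can be done
None
```

I loosened the wing knob, ran the levelling knob down about 4.26 rad to within roughly 0.4 rad of the ideal setting, turned the wing knob back to its tight stop, and handed the job in at about 22 s; how the feet share the weight was judged only from knob height and index line, and pictures showed no shift in the instrument or most of the things around it (screwdriver and crucible not checked separately).

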